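# Load the spectrometer tray and slide it home under the head

### The arm

A 6-joint arm with a two-finger parallel gripper is mounted at the origin on the work surface. World frame = base frame: x ahead of the robot, y to its left, z up, the work surface at z = 0. Lengths are in m, angles in rad, forces in N, time in s.
With the tool pointing down it reaches from about 0.375 to 0.975 m from the base axis. Payload 3.8 kg.
Tool frame: the origin (TCP) lies at the very end of the fingers, on their centre line; the grasp point (between the pads) lies 19 mm behind it (bot.pinch_z is the distance from the TCP to the grasp point, in m); x points along the fingers, y is the direction in which the jaws open and shut, and the axes are right-handed (so a half turn about x gives the same grasp; the last joint's range is limited). The gripper opens to 85 mm and grips with 20 to 120 N. Pads are 22 mm wide; open, the fingers measure 114 mm over their backs; the gripper's body (76 mm by 85 mm) begins 54 mm behind the grasp point. The pads swing forward as they close: fully open they stand 13 mm farther back than shut.
Start: joints at [-1.245, 0.264, 1.604, -0, 1.274, -0.037], TCP at [0.24, -0.631, 0.198] pointing down, gripper open.
Joint ranges: [-2.63, 2.63], [-0.94, 2.18], [0.31, 2.57], [-1.31, 4.45], [0, 2.66], [-2.55, 2.55]. Speed limits (rad/s): [2.57, 2.57, 3.14, 3.14, 3.14, 3.14].

### API

Orientations are given as a rotation vector (axis times angle).
In Python, from workcell import monitor, imaging, finish_job, bot gives the robot as it stands.
- The arm moves only by the tool jog_arm, never from a script. Its argument "rows" is a list of rows, each a list of 7 numbers: the shift along the tool's x, y, z in m, then the turn, a rotation vector about the tool's x, y, z in rad, then the opening in per cent of the stroke, from 0 (shut) to 100 (fully open). A call has 1 to 20 rows; each row is the pose to reach, as a shift and turn from the pose measured when the call began, along the tool's axes at that moment; what a row does not reach only later rows make up. A row lasts 1/10 s, in which the tool goes at most 50 mm and 8.59 degrees, less where a joint would pass 70% of its speed; a pose out of reach is approached as far as the arm can. A call with a gripper value outside its range is refused whole. The fingers move at their own pace and stop on an object; "force" is the grip in N (left out, the last holds). Time passes only in rows, so rows that repeat a pose let the fingers close. It gives the time, the measured TCP pose, the force and the opening at its end, in the units of the state.
- monitor.read_state(): the state, without advancing time (a new reading comes with each control period).
- imaging.read_camera(name): name is "scene" or "top" or "wrist"; returns the picture (480x640x3 uint8, blue, green, red); there is no depth.
- imaging.camera_params(name): a dict with "fx", "fy", "cx", "cy" (pixels), "k1" (the pictures are not rectified: a ray, as slopes to the right and down, at radius r is drawn at 1 + k1 r^2 times it, then the intrinsics apply), "T" (4x4, takes a point from camera to world coordinates); the wrist camera has in their place "T_tool_cam" (4x4, takes a point from camera to tool coordinates, whose origin is the TCP and whose axes are the tool frame's). Camera axes: x right, y down, z forward; pixel columns grow to the right and rows downward; lengths in m; the calibration is good to about 2 mm. A picture is of the moment at which its call begins: read the wrist's pose just before it. camera_params takes no time and is no camera call.
- finish_job(): hands the job in, once; it reports no verdict.
The state is a dict: "time": time; "q": joint angles; "joint_vel": joint speeds; "joint_torque": joint torques, N m; "tool_pos": TCP position; "tcp_rot": TCP orientation; "wrist_force": force on the tool from outside, world axes, zero at the start; "torque": the same for the moment, N m; "width": opening from 0.0 (shut) to 1.0 (fully open).
Only numpy, scipy, OpenCV 4.12 (cv2) and the standard library are available. Lean on these libraries where they do the work, as an engineer would, in place of code of your own. Each camera call takes 0.05 s, during which the arm holds its last target. There are 200 camera calls.

### The job

Lay the bronze fitting flat in the middle of the sample tray, then slide the tray by its handle along the bench, between the guides and under the spectrometer's head, until it has pushed the spring plunger at the back fully in; seat it there for a moment with a push of about 15 N beyond what sliding takes (more than 24 N harms it) and let go. Do not lift the tray, keep everything clear of the head, and leave the other things on the bench where they are.

Things in the scene. Friction and masses are not known exactly. Their poses are not given: they have to be found in the camera images.
- fitting_mid (a point): middle of the 46 (x) x 30 (y) x 30 mm block of a loose greenish-brown bronze fitting, 0.2-0.35 kg, lying flat, z up, this point 15 mm above its support; grip the block across y. At its -x end a flange 12 mm thick, 44 mm wide (its middle 29 mm from this point); at +x a pin 14 mm thick, 12 mm long. On the bench in one of three places, swapped with the fragment and the rim.
- tray_floor (a point): middle of the inner floor of the loose aluminium sample tray (0.5-0.75 kg), 5 mm above its underside on the bench. Pan 130 (x) x 90 (y) mm, walls 5 mm thick, 12 mm high over all; leading edge, which goes in first, at +x, 65 mm from here; a tongue 36 mm wide, 6 mm thick, runs back 115 mm from the pan to the handle. Starts in front of the guides, out of line with them.
- tray_handle (a point): centre of the tray's upright black handle, 165 mm behind the pan's middle (tray -x), 27 mm above the bench: a plate 42 mm long (tray x), 12 mm thick (tray y), its top 50 mm above the bench. Grip it across its 12 mm.
- stand: bench spectrometer (fixed). Origin on the bench below the middle of its head's front edge; +x in under the head, as the tray is pushed, z up. Grey column 200 mm high, x 165-240 mm. Guide rails 12 mm high on the bench from x = -30 mm inwards, inner faces at y = -48 and +48 mm (3 mm play each side of the tray), flared outwards from there to x = -76 mm, y = +-69 mm. Tray slides on the bench.
- head: white head of the spectrometer, overhanging the guides; same origin and axes as the stand. x 0-165 mm, 110 mm wide, underside 45 mm above the bench (10 mm over the fitting lying in the tray), housing to 150 mm, a round cap to 210 mm. Not to be touched by anything.
- plunger (a joint): travel of the sprung plunger under the head, m: 0 out, 0.008 fully in on a rigid stop. A bar 40 mm wide, 4-16 mm above the bench, met by the tray's leading wall. Its free face is set 98 to 140 mm in from the head's front edge: hidden, to be found by feel. Spring 1-2 N (friction holds the tray when let go); sliding the loaded tray takes 4-10 N, more if it rubs a guide; then force rises steeply at the stop.
- fragment: stone fragment 50 x 40 mm, 27 mm high, loose on the bench; origin under its middle. Leave alone.
- rim: terracotta ring, 56 mm across, 22 mm high, loose on the bench; origin under its middle. Leave alone.
- jar: small jar 56 mm across, 80 mm high, standing loose on the far side of the tray; origin under its middle. Leave alone.
- brush: brush lying loose on the robot's left; leave alone.
There are look-alikes about, which are no part of the job. Leave any blue or purple look-alike of the part that bears fitting_mid alone.

How it is judged:
By the outcome, as a careful person would: the job done as asked, in the order asked, and still so for the second after the job is handed in, with the robot touching nothing.
It also fails if it takes over 69 s, if anything falls off the work surface, if the arm or the gripper's body presses on something with over 40 N, if the wrist force passes 120 N, or if a joint passes its speed limit or range.

## Working session

There is one attempt and no reset: what is moved stays moved. The work goes in short steps, Python scripts to look and compute and a tool call to move; the robot and the scene stay as the last step left them, time stands still between calls to the robot, and variables do not carry over. Pictures are saved under pics/ and viewed, about 8 in all and at most 12, crops included, and the job is handed in when it is done.

Besides the shell and the picture viewer there is one more tool, called by a JSON object that holds its "api" and its "payload", one argument or row to a line. jog_arm: Moves the arm, as the interface text tells. Its arguments: {"type":"object","properties":{"rows":{"type":"array","items":{"type":"array","items":{"type":"number"}}},"force":{"type":"number"}},"required":["rows"]}

```bash
mkdir -p pics; ls
python3 - <<'E'
from workcell import monitor, imaging, bot
import cv2, numpy as np
for n in ("top","scene"):
    im=imaging.read_camera(n); cv2.imwrite(f"pics/{n}0.png",im); 
    p=imaging.camera_params(n); print(n,{k:(np.round(v,4).tolist()) for k,v in p.items()})
p=imaging.camera_params("wrist");print({k:(np.round(v,4).tolist()) for k,v in p.items()})
print(monitor.read_state(), bot.pinch_z)
E
```

```text
pics
top {'fx': 556.0745, 'fy': 556.0745, 'cx': 309.8568, 'cy': 238.0192, 'k1': 0.0048, 'T': [[0.0163, -0.9891, 0.1466, 0.3318], [-0.9999, -0.0159, 0.0039, 0.0099], [-0.0015, -0.1467, -0.9892, 1.2403], [0.0, 0.0, 0.0, 1.0]]}
scene {'fx': 520.7883, 'fy': 520.7883, 'cx': 330.0171, 'cy': 247.5879, 'k1': -0.0406, 'T': [[-0.6515, 0.4886, -0.5804, 1.148], [0.7586, 0.4215, -0.4968, 0.5783], [0.0019, -0.764, -0.6453, 0.7797], [0.0, 0.0, 0.0, 1.0]]}
{'fx': 365.6873, 'fy': 365.6873, 'cx': 323.8733, 'cy': 233.351, 'k1': 0.0144, 'T_tool_cam': [[0.0012, -0.293, 0.9561, -0.1762], [1.0, 0.0002, -0.0012, -0.0005], [0.0002, 0.9561, 0.293, -0.0741], [0.0, 0.0, 0.0, 1.0]]}
{'time': 0.1, 'q': array([-1.24488075e+00,  2.64709335e-01,  1.60525019e+00,  1.88179575e-05,
        1.27372887e+00, -3.68998501e-02]), 'joint_vel': array([ 0.00142409, -0.00265968, -0.00354255, -0.00096111, -0.00029389,
        0.0022857 ]), 'joint_torque': array([ 5.44725044e-04, -5.16706288e+01, -3.68588698e+01, -1.15516352e-05,
        6.27605041e-03,  1.46193764e-05]), 'tool_pos': array([ 0.2393289 , -0.6303505 ,  0.19715849]), 'tcp_rot': array([ 2.02414033,  0.37346112, -2.02472486]), 'wrist_force': array([ 0.09734815, -0.47242488, -0.06276544]), 'torque': array([-0.01728887, -0.01675471,  0.11407663]), 'width': 1.0004654861123858} 0.0187
```

View pics/top0.png

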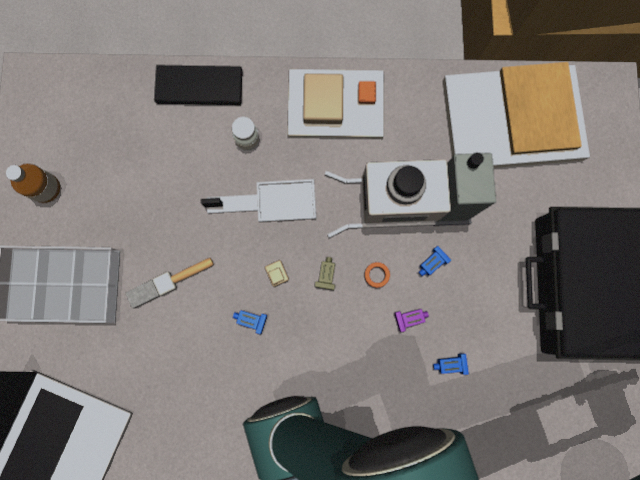

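View pics/scene0.png

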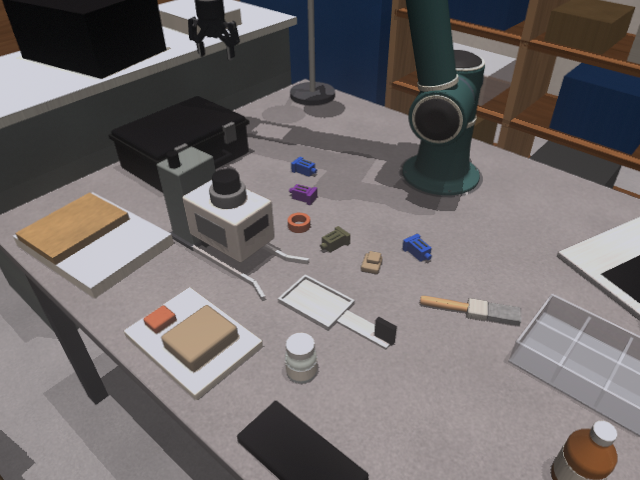

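The top view shows the olive fitting at (327,272). It could be confused with blue copies at (250,320), (435,262) and (451,364), the purple copy at (411,318), the stone at (277,273) and the ring at (377,275). The olive one matches the description. The tray is at (286,200), its handle at (211,203), and the guides run at (330-470, 175-235). Next I'll take a close crop and measure.

```bash
cat > h.py <<'E'
import numpy as np, cv2
from scipy.spatial.transform import Rotation as R
from workcell import monitor, imaging, bot
def rays(n,uv,T=None):
    p=imaging.camera_params(n); uv=np.atleast_2d(np.asarray(uv,float))
    K=np.array([[p['fx'],0,p['cx']],[0,p['fy'],p['cy']],[0,0,1]])
    s=cv2.undistortPoints(uv.reshape(-1,1,2),K,np.array([p['k1'],0,0,0,0.]))[:,0]
    T=p['T'] if T is None else T; T=np.asarray(T)
    return T[:3,3],np.c_[s,np.ones(len(s))]@T[:3,:3].T
def onplane(n,uv,z,T=None):
    o,d=rays(n,uv,T); return o+d*((z-o[2])/d[:,2])[:,None]
def project(n,P,T=None):
    p=imaging.camera_params(n); T=np.asarray(p['T'] if T is None else T)
    c=(np.atleast_2d(P)-T[:3,3])@T[:3,:3]; s=c[:,:2]/c[:,2:]; s=s*(1+p['k1']*(s**2).sum(1))[:,None]
    return s*[p['fx'],p['fy']]+[p['cx'],p['cy']]
def toolT(s=None):
    s=s or monitor.read_state(); T=np.eye(4); T[:3,:3]=R.from_rotvec(s['tcp_rot']).as_matrix(); T[:3,3]=s['tool_pos']; return T
def wristT(): return toolT()@np.asarray(imaging.camera_params('wrist')['T_tool_cam'])
def shot(n,name):
    T=wristT(); im=imaging.read_camera(n); cv2.imwrite(f'pics/{name}.png',im); np.save(f'pics/{name}.npy',T); return im,T
def goal(pos,phi):
    "tool pointing down, jaw axis (tool y) at angle phi in world xy; gives shift and turn in current tool axes (both half turns)"
    T=toolT()
    for f in (phi,phi+np.pi):
        y=np.array([np.cos(f),np.sin(f),0]); x=np.array([0,0,-1.]); G=np.c_[x,y,np.cross(x,y)]
        r=R.from_matrix(T[:3,:3].T@G).as_rotvec()
        if np.linalg.norm(r)<=np.pi/2+1e-6:
            print('shift',np.round(T[:3,:3].T@(np.array(pos)-T[:3,3]),4),'turn',np.round(r,4))
E
python3 - <<'E'
from h import *
im=cv2.imread('pics/top0.png')
c=cv2.resize(im[150:300,190:400],None,fx=3.8,fy=3.8,interpolation=cv2.INTER_CUBIC); cv2.imwrite('pics/c1.png',c)
hsv=cv2.cvtColor(im,cv2.COLOR_BGR2HSV)
s=hsv[255:292,312:340]; m=np.zeros(im.shape[:2],np.uint8); m[250:300,305:350]=(hsv[250:300,305:350,1]>60)*255
cn=max(cv2.findContours(m,0,1)[0],key=cv2.contourArea); print(cv2.contourArea(cn),cv2.minAreaRect(cn))
P=onplane('top',cv2.boxPoints(cv2.minAreaRect(cn)),0.02);print(P.round(4))
print(toolT().round(3))
E
```

```text
64.0 ((324.770263671875, 283.3783874511719), (17.755088806152344, 9.04194450378418), 9.462322235107422)
[[ 0.4058  0.0011  0.02  ]
 [ 0.4254 -0.0018  0.02  ]
 [ 0.4196 -0.0403  0.02  ]
 [ 0.4001 -0.0373  0.02  ]]
[[-0.001  0.355 -0.935  0.239]
 [ 0.002 -0.935 -0.355 -0.63 ]
 [-1.    -0.002 -0.     0.197]
 [ 0.     0.     0.     1.   ]]
```

View pics/c1.png

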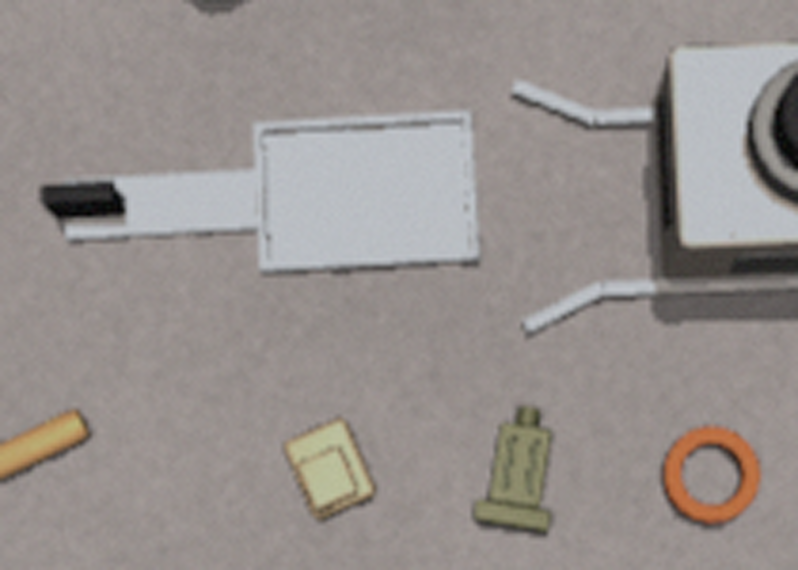

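Run:
```python
from h import *
f=lambda a:np.array(a,float)/3.8+[190,150]
def P(a,z): return onplane('top',f(a),z)
b=P([[521,465],[528,415],[512,513]],0.03);print('fit',b.round(4))
ax=b[1]-b[2];ang=np.arctan2(ax[1],ax[0]);print('fit ang',np.degrees(ang))
t=P([[254,124],[471,112],[480,263],[261,271]],0.012);print('tray',t.round(4),t.mean(0).round(4))
h=P([[42,187],[118,185],[124,214],[58,220]],0.05);print('handle',h.round(4))
k=P([[590,112],[655,110],[601,297],[655,295],[514,83],[526,333]],0.012);print('rail',k.round(4))
e=P([[672,47],[685,248]],0.15);print('head',e.round(4))
goal([b[0][0],b[0][1],0.2],ang+np.pi/2)
```

```text
fit [[ 0.4361 -0.0241  0.03  ]
 [ 0.465  -0.0278  0.03  ]
 [ 0.4085 -0.0193  0.03  ]]
fit ang -8.573004100211618
tray [[0.6388 0.137  0.012 ]
 [0.6483 0.0077 0.012 ]
 [0.5568 0.001  0.012 ]
 [0.5499 0.1302 0.012 ]] [0.5984 0.0689 0.012 ]
handle [[0.5902 0.2539 0.05  ]
 [0.5921 0.2102 0.05  ]
 [0.5751 0.2061 0.05  ]
 [0.571  0.2439 0.05  ]]
rail [[ 0.6494 -0.0633  0.012 ]
 [ 0.6512 -0.1021  0.012 ]
 [ 0.5376 -0.0706  0.012 ]
 [ 0.5393 -0.1024  0.012 ]
 [ 0.6665 -0.0178  0.012 ]
 [ 0.5154 -0.0267  0.012 ]]
head [[ 0.6499 -0.0985  0.15  ]
 [ 0.5412 -0.1054  0.15  ]]
shift [-0.0018 -0.4969 -0.3991] turn [5.124e-01 4.000e-04 2.100e-03]
```

{"api": "jog_arm", "payload": {
  "rows": [
    [-0.05,0,0,0,0,0,100],
    [-0.05,-0.25,-0.2,0.25,0,0,100],
    [-0.05,-0.25,-0.2,0.25,0,0,100],
    [-0.05,-0.25,-0.2,0.25,0,0,100],
    [-0.05,-0.25,-0.2,0.25,0,0,100],
    [-0.05,-0.25,-0.2,0.25,0,0,100],
    [-0.05,-0.25,-0.2,0.25,0,0,100],
    [0,-0.497,-0.4,0.51,0,0,100],
    [0,-0.497,-0.4,0.51,0,0,100],
    [0,-0.497,-0.4,0.51,0,0,100],
    [0,-0.497,-0.4,0.51,0,0,100],
    [0,-0.497,-0.4,0.51,0,0,100],
    [0,-0.497,-0.4,0.51,0,0,100],
    [0,-0.497,-0.4,0.51,0,0,100],
    [0,-0.497,-0.4,0.51,0,0,100],
    [0,-0.497,-0.4,0.51,0,0,100],
    [0,-0.497,-0.4,0.51,0,0,100]
  ]
}}

```text
time: 1.8
tool_pos: [0.4366, -0.0245, 0.1981]
tcp_rot: [-2.143, 0.157, 2.146]
wrist_force: [0.9, 0.6, -1.3]
width: 0.999
```

Run:
```python
from h import *
im,T=shot('wrist','w1'); s=monitor.read_state(); print(s['time'],s['tool_pos'],s['q'].round(2))
hsv=cv2.cvtColor(im,cv2.COLOR_BGR2HSV); print(project('wrist',[0.436,-0.024,0.03],T))
u,v=project('wrist',[0.436,-0.024,0.03],T)[0].astype(int); print(hsv[v,u],hsv[v,u+60])
```

```text
1.85 [ 0.43666055 -0.02490518  0.19825358] [-0.12 -0.2   2.08  0.    1.26  1.6 ]
[[324.19614766 202.08576767]]
[ 29  95 121] [  2  21 158]
```

View pics/w1.png

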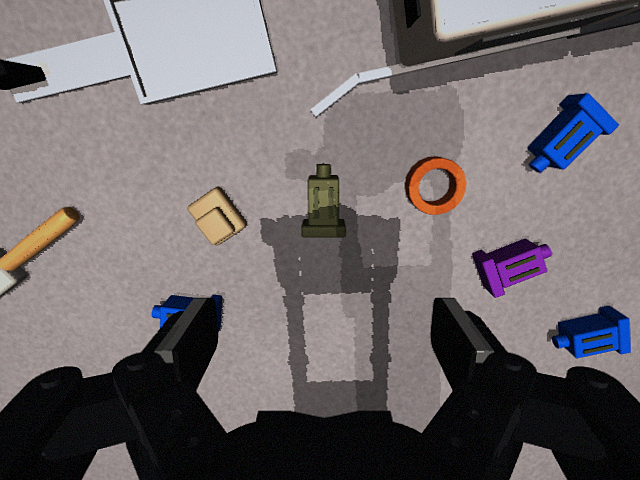

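The wrist view shows the olive fitting at (323,202) with its pin up at (323,168) and its flange at (324,229). The stone at (217,215) and the ring at (436,185) are well to the sides. This confirms the choice. Now I'll measure it.

Run:
```python
from h import *
im=cv2.imread('pics/w1.png');T=np.load('pics/w1.npy')
hsv=cv2.cvtColor(im,cv2.COLOR_BGR2HSV)
m=cv2.inRange(hsv,(22,70,20),(40,255,255)); m[:150]=0;m[245:]=0;m[:,:290]=0;m[:,360:]=0
for v in range(160,242,6):
    c=np.where(m[v])[0]; print(v,(c.min(),c.max()) if len(c) else None,end=' ')
print()
# top face edges
for z,pts in ((0.03,[[323.5,178],[323.5,219],[308,200],[339,200],[323.5,222]]),):
    print(onplane('wrist',pts,z,T).round(4))
cn=max(cv2.findContours(m,0,1)[0],key=cv2.contourArea); print(cv2.boundingRect(cn))
c=cv2.resize(im[150:250,270:380],None,fx=6,fy=6,interpolation=cv2.INTER_CUBIC); cv2.imwrite('pics/c2.png',c)
```

```text
160 None 166 (np.int64(317), np.int64(329)) 172 (np.int64(317), np.int64(330)) 178 (np.int64(310), np.int64(336)) 184 (np.int64(309), np.int64(338)) 190 (np.int64(308), np.int64(338)) 196 (np.int64(308), np.int64(338)) 202 (np.int64(309), np.int64(338)) 208 (np.int64(309), np.int64(338)) 214 (np.int64(308), np.int64(338)) 220 (np.int64(309), np.int64(341)) 226 (np.int64(302), np.int64(344)) 232 (np.int64(302), np.int64(344)) 238 None 
[[ 0.4589 -0.0267  0.03  ]
 [ 0.4195 -0.0209  0.03  ]
 [ 0.4403 -0.0089  0.03  ]
 [ 0.4359 -0.0383  0.03  ]
 [ 0.4165 -0.0204  0.03  ]]
(302, 164, 44, 73)
```

View pics/c2.png

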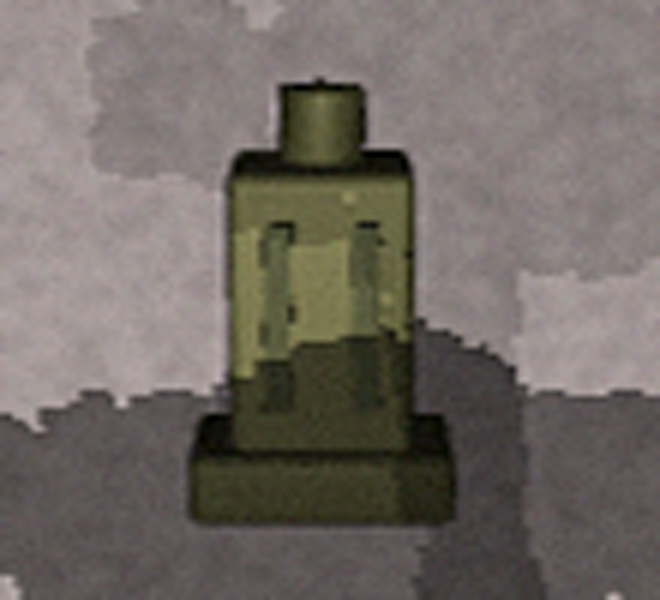

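{"api": "jog_arm", "payload": {
  "rows": [
    [0.05,-0.001,0.001,0,0,0,70],
    [0.1,-0.001,0.001,0,0,0,70],
    [0.14,-0.001,0.001,0,0,0,70],
    [0.17,-0.001,0.001,0,0,0,70],
    [0.185,-0.001,0.001,0,0,0,70],
    [0.193,-0.001,0.001,0,0,0,70],
    [0.194,-0.001,0.001,0,0,0,70],
    [0.194,-0.001,0.001,0,0,0,30],
    [0.194,-0.001,0.001,0,0,0,20],
    [0.194,-0.001,0.001,0,0,0,10],
    [0.194,-0.001,0.001,0,0,0,10],
    [0.194,-0.001,0.001,0,0,0,10],
    [0.194,-0.001,0.001,0,0,0,10]
  ],
  "force": 50
}}

```text
time: 3.15
tool_pos: [0.4358, -0.0234, 0.0045]
tcp_rot: [-2.143, 0.158, 2.144]
wrist_force: [-0.2, -0.2, -0.6]
width: 0.101
```

Run:
```python
from h import *
im,T=shot('wrist','w2'); cv2.imwrite('pics/w2c.png',np.hstack([im[:,100:540][::1], ]))
```

```text
(no output)
```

View pics/w2c.png

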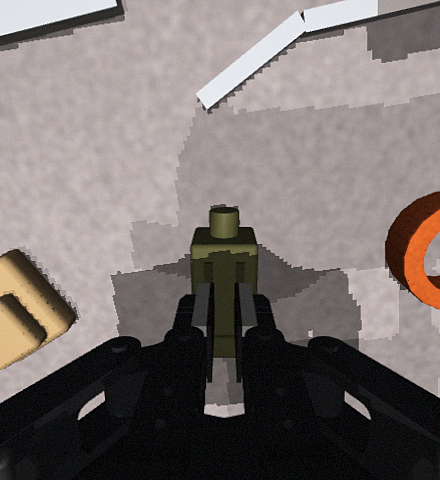

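The jaws closed to 10 % over the block without touching it. The pads look well above it, so the fingertips appear to sit about 40 mm higher than the stated TCP. I'll check this from the scene camera.

Run:
```python
from h import *
im=imaging.read_camera('scene'); s=monitor.read_state(); p=s['tool_pos']
for dz in (0,.02,.04,.06,.08): print(dz,project('scene',p+[0,0,dz]).round(0))
u,v=project('scene',p)[0].astype(int)
c=im[v-90:v+60,u-100:u+100].copy(); print(u-100,v-90)
cv2.imwrite('pics/s1.png',cv2.resize(c,None,fx=4,fy=4,interpolation=cv2.INTER_CUBIC))
```

```text
0 [[333. 244.]]
0.02 [[333. 237.]]
0.04 [[333. 230.]]
0.06 [[333. 223.]]
0.08 [[333. 216.]]
232 153
```

View pics/s1.png

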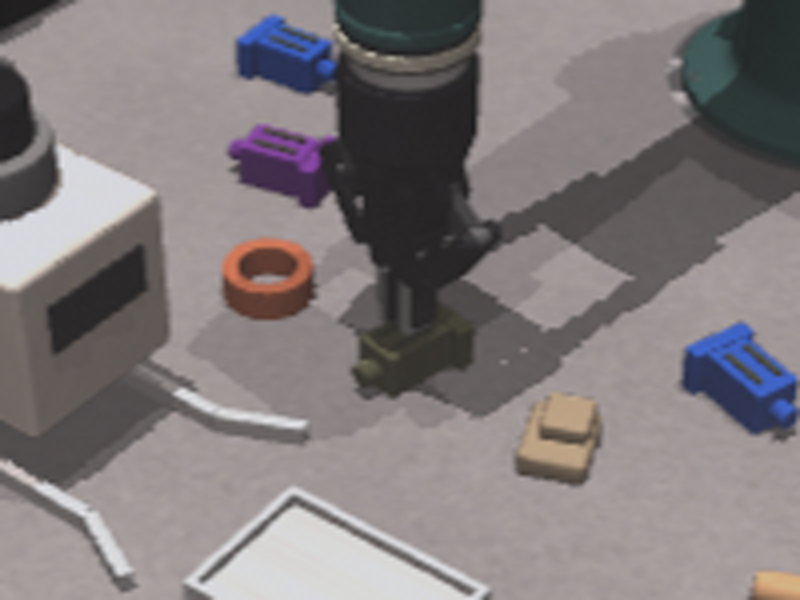

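The tips are at scene (334,237), just above the top of the block. So the fingers end roughly 30-40 mm above the reported TCP. I'll open the jaws and feel downwards in small steps.

{"api": "jog_arm", "payload": {
  "rows": [
    [-0.02,0,0,0,0,0,60],
    [-0.02,0,0,0,0,0,60],
    [-0.02,0,0,0,0,0,60],
    [-0.02,0,0,0,0,0,60],
    [-0.02,0,0,0,0,0,60],
    [-0.01,0,0,0,0,0,60],
    [0,0,0,0,0,0,60],
    [0.004,0,0,0,0,0,60],
    [0.008,0,0,0,0,0,60],
    [0.012,0,0,0,0,0,60],
    [0.014,0,0,0,0,0,60],
    [0.016,0,0,0,0,0,60],
    [0.016,0,0,0,0,0,60]
  ]
}}

```text
time: 4.55
tool_pos: [0.4356, -0.0234, -0.0118]
tcp_rot: [-2.143, 0.158, 2.145]
wrist_force: [-1.0, 0.6, 0.8]
width: 0.602
```

{"api": "jog_arm", "payload": {
  "rows": [
    [0.002,0,0,0,0,0,60],
    [0.004,0,0,0,0,0,60],
    [0.005,0,0,0,0,0,60],
    [0.006,0,0,0,0,0,60],
    [0.006,0,0,0,0,0,60]
  ]
}}

```text
time: 5.05
tool_pos: [0.4355, -0.0233, -0.0179]
tcp_rot: [-2.142, 0.158, 2.145]
wrist_force: [-0.5, -0.6, -0.5]
width: 0.603
```

{"api": "jog_arm", "payload": {
  "rows": [
    [0.001,0,0,0,0,0,60],
    [0.002,0,0,0,0,0,60],
    [0.003,0,0,0,0,0,60],
    [0.004,0,0,0,0,0,60],
    [0.004,0,0,0,0,0,60]
  ]
}}

```text
time: 5.55
tool_pos: [0.4354, -0.0233, -0.0221]
tcp_rot: [-2.142, 0.158, 2.145]
wrist_force: [-0.0, 0.3, -0.1]
width: 0.599
```

{"api": "jog_arm", "payload": {
  "rows": [
    [0.001,0,0,0,0,0,60],
    [0.002,0,0,0,0,0,60],
    [0.003,0,0,0,0,0,60],
    [0.004,0,0,0,0,0,60],
    [0.004,0,0,0,0,0,60]
  ]
}}

```text
time: 6.05
tool_pos: [0.4351, -0.0233, -0.0263]
tcp_rot: [-2.142, 0.158, 2.146]
wrist_force: [0.1, -0.3, -0.4]
width: 0.6
```

{"api": "jog_arm", "payload": {
  "rows": [
    [0,0,0,0,0,0,40],
    [0,0,0,0,0,0,20],
    [0,0,0,0,0,0,20],
    [0,0,0,0,0,0,20],
    [0,0,0,0,0,0,20],
    [0,0,0,0,0,0,20]
  ],
  "force": 50
}}

```text
time: 6.65
tool_pos: [0.4355, -0.0233, -0.0261]
tcp_rot: [-2.142, 0.158, 2.145]
wrist_force: [0.5, -0.8, 1.7]
width: 0.344
```

Run:
```python
from h import *
im,T=shot('wrist','w3'); cv2.imwrite('pics/w3c.png',im[100:480,100:540])
```

```text
(no output)
```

View pics/w3c.png

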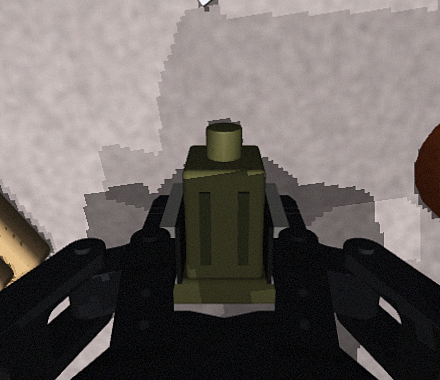

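The grip is good: the jaws read 34 % (about 29 mm), the block sits between the pads at (225,230) and the pin points up. Next I'll lift and hover over the tray.

Run:
```python
from h import *
goal([0.5984,0.0689,0.12],np.radians(3.6-90))
```

```text
shift [-0.1462 -0.1155 -0.1473] turn [-0.2114  0.0013  0.0015]
```

{"api": "jog_arm", "payload": {
  "rows": [
    [-0.02,0,0,0,0,0,20],
    [-0.06,0,0,0,0,0,20],
    [-0.1,0,0,0,0,0,20],
    [-0.13,-0.02,-0.03,-0.05,0,0,20],
    [-0.146,-0.04,-0.06,-0.1,0,0,20],
    [-0.146,-0.07,-0.09,-0.15,0,0,20],
    [-0.146,-0.09,-0.12,-0.21,0,0,20],
    [-0.146,-0.1155,-0.147,-0.211,0.001,0.001,20],
    [-0.146,-0.1155,-0.147,-0.211,0.001,0.001,20],
    [-0.146,-0.1155,-0.147,-0.211,0.001,0.001,20]
  ]
}}

```text
time: 7.7
tool_pos: [0.5971, 0.0692, 0.1182]
tcp_rot: [2.185, 0.07, -2.193]
wrist_force: [-0.2, -1.1, -2.4]
width: 0.344
```

Run:
```python
from h import *
print(monitor.read_state()['tool_pos'],monitor.read_state()['width'])
im,T=shot('wrist','w4')
```

```text
[0.597138   0.06924641 0.11820459] 0.344090052079238
```

View pics/w4.png

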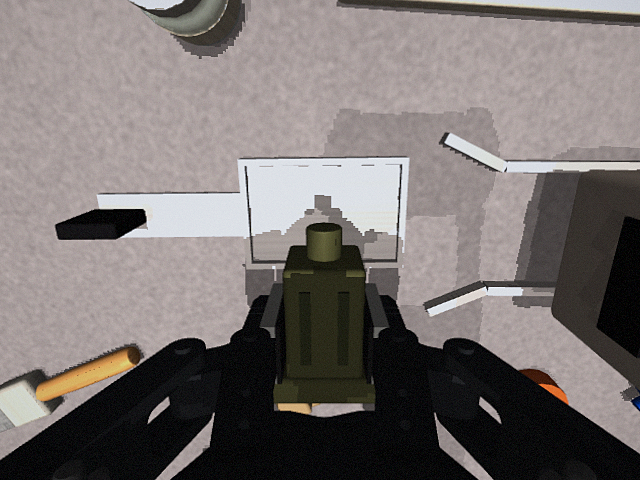

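The view shows the tray's far outer corners at (238,158) and (409,157), its near wall at about v=266, and the handle at (100,222). The rail knees are at (505,167) and (488,288). Now I'll compute positions from these.

Run:
```python
from h import *
im=cv2.imread('pics/w4.png');T=np.load('pics/w4.npy')
g=cv2.cvtColor(im,cv2.COLOR_BGR2GRAY).astype(int)
def edges_col(u,a,b): 
    d=np.diff(g[a:b,u]); i=np.where(abs(d)>35)[0]; return [(int(a+k),int(d[k])) for k in i]
for u in (260,300,350,390): print('col',u,edges_col(u,145,290))
def edges_row(v,a,b):
    d=np.diff(g[v,a:b]); i=np.where(abs(d)>35)[0]; return [(int(a+k),int(d[k])) for k in i]
for v in (165,180,186,240,250): print('row',v,edges_row(v,225,420))
for u in (520,535,550,600,630): print('rail',u,edges_col(u,150,185),edges_col(u,270,310))
for u in (160,200,230): print('tongue',u,edges_col(u,180,250))
```

```text
col 260 [(156, -72), (158, 122), (165, -47), (166, 64), (233, -79), (259, -68), (260, -42), (263, 81), (268, -41)]
col 300 [(156, -110), (157, 48), (158, 138), (164, -38), (166, 59), (217, -78), (244, -88), (245, -67)]
col 350 [(157, 121), (220, -133), (244, -96), (276, -58)]
col 390 [(155, -84), (156, 59), (157, 127), (163, -45), (164, 57), (234, -79), (258, -83), (261, 67), (262, 47), (267, -82)]
row 165 [(237, 39), (321, -50), (340, 114), (341, 36), (360, -54), (361, -58), (373, 74), (398, -57), (399, -124), (401, 158), (402, 46), (408, -52)]
row 180 [(238, 46), (244, -61), (245, -117), (247, 155), (398, -73), (399, -166), (400, 189), (401, 50), (407, -45)]
row 186 [(239, 37), (245, -119), (246, -86), (247, 203), (398, -85), (399, -120), (400, 162), (401, 41), (407, -55)]
row 240 [(249, -81), (250, -60), (251, 63), (252, 55), (305, -76), (306, -37), (341, 76), (395, -49), (396, -80), (397, 96), (402, 65), (404, -36)]
row 250 [(250, -77), (252, 97), (288, -76), (289, -54), (358, 48), (359, 44), (395, -71), (397, 82), (401, 56), (403, -36)]
rail 520 [(159, -78), (160, 70), (161, 78), (171, -36)] [(279, -38), (286, 169), (287, 37), (295, -112), (306, 80)]
rail 535 [(159, -55), (160, 61), (161, 80), (171, -57), (172, -49), (173, 54)] [(286, 41), (291, 38), (295, -54), (305, 75)]
rail 550 [(159, -68), (161, 99), (171, -90), (172, -51)] [(295, -55), (306, 56)]
rail 600 [(159, -60), (160, -49), (161, 163), (168, -70), (169, -85)] []
rail 630 [(159, -52), (160, -51), (161, 128), (162, 43), (169, -120), (170, -48)] []
tongue 160 [(191, -54), (193, 112), (236, -56)]
tongue 200 [(191, -91), (192, 64), (193, 104), (236, -54)]
tongue 230 [(191, -100), (192, 120), (193, 57)]
```

Run:
```python
from h import *
T=np.load('pics/w4.npy')
W=lambda uv,z=.012: onplane('wrist',uv,z,T)[:,:2]
far=W([[260,158.3],[390,157.5]]);near=W([[260,268.6],[390,267.7]]);L=W([[238.3,165],[239.7,186]]);Rr=W([[408.6,165],[404.6,240]])
d=(far[1]-far[0]);d/=np.linalg.norm(d);d2=near[1]-near[0];d2/=np.linalg.norm(d2)
d3=Rr[0]-Rr[1]
print('az',np.degrees(np.arctan2(d[1],d[0])),np.degrees(np.arctan2(d2[1],d2[0])),np.degrees(np.arctan2(d3[1],d3[0]))+-90)
ex=(d+d2)/2;ex/=np.linalg.norm(ex);ey=np.array([-ex[1],ex[0]])
print('width',far@ey,near@ey,'len',L@ex,Rr@ex)
c=ex*((L@ex).mean()+(Rr@ex).mean())/2+ey*((far@ey).mean()+(near@ey).mean())/2
print('tray c',c, 'handle pred',c-.165*ex)
tg=W([[160,192.5],[230,192.5],[160,236.5],[200,236.5]],.006);print('tongue mid y',tg@ey, c@ey)
up=W([[520,160.5],[630,161.5]]);ui=W([[520,171.8],[550,171.8]]);lo=W([[520,295.5],[550,295.7]]);li=W([[520,286.5]])
for n,a in(('upo',up),('upi',ui),('loo',lo),('loi',li)): print(n,a.round(4).tolist())
```

```text
az -86.01514117377017 -85.90542312469022 -85.48485237794748
width [0.64740616 0.64731174] [0.55705347 0.55715705] len [-0.09262673 -0.09279243] [0.03725351 0.0377533 ]
tray c [0.59879125 0.06996054] handle pred [0.58716733 0.23455059]
tongue mid y [0.62047581 0.62015845 0.58374993 0.58352725] 0.602232105273922
upo [[0.6511, -0.0754], [0.6553, -0.1574]]
upi [[0.6427, -0.0774], [0.6441, -0.1]]
loo [[0.5395, -0.1005], [0.541, -0.1256]]
loi [[0.5478, -0.0986]]
```

Run:
```python
from h import *
goal([0.5988,0.0700,-0.020],np.radians(-86.0))
```

```text
shift [ 0.1383 -0.0011 -0.0029] turn [-0.0069  0.0039  0.0002]
```

{"api": "jog_arm", "payload": {
  "rows": [
    [0.03,-0.001,-0.003,-0.007,0.003,0,20],
    [0.07,-0.001,-0.003,-0.007,0.003,0,20],
    [0.1,-0.001,-0.003,-0.007,0.003,0,20],
    [0.12,-0.001,-0.003,-0.007,0.003,0,20],
    [0.13,-0.001,-0.003,-0.007,0.003,0,20],
    [0.134,-0.001,-0.003,-0.007,0.003,0,20],
    [0.136,-0.001,-0.003,-0.007,0.003,0,20],
    [0.137,-0.001,-0.003,-0.007,0.003,0,20],
    [0.137,-0.001,-0.003,-0.007,0.003,0,20]
  ]
}}

```text
time: 8.65
tool_pos: [0.6, 0.07, -0.0174]
tcp_rot: [2.187, 0.077, -2.184]
wrist_force: [0.2, -0.1, -2.0]
width: 0.341
```

{"api": "jog_arm", "payload": {
  "rows": [
    [0.001,0,0.001,0,0,0,20],
    [0.002,0,0.001,0,0,0,20],
    [0.003,0,0.001,0,0,0,20],
    [0.003,0,0.001,0,0,0,20]
  ]
}}

```text
time: 9.05
tool_pos: [0.5989, 0.0699, -0.0205]
tcp_rot: [2.187, 0.077, -2.185]
wrist_force: [0.1, 0.3, -1.9]
width: 0.341
```

{"api": "jog_arm", "payload": {
  "rows": [
    [0.0005,0,0,0,0,0,20],
    [0.001,0,0,0,0,0,20],
    [0.001,0,0,0,0,0,20]
  ]
}}

```text
time: 9.35
tool_pos: [0.599, 0.0699, -0.0211]
tcp_rot: [2.187, 0.077, -2.185]
wrist_force: [-1.4, -0.5, 1.8]
width: 0.341
```

The force went from -1.9 N to +1.8 N, so the fitting is resting on the tray floor. I'll release it and rise.

{"api": "jog_arm", "payload": {
  "rows": [
    [0,0,0,0,0,0,50],
    [0,0,0,0,0,0,55],
    [0,0,0,0,0,0,55],
    [-0.01,0,0,0,0,0,55],
    [-0.03,0,0,0,0,0,55],
    [-0.07,0,0,0,0,0,55],
    [-0.11,0,0,0,0,0,55],
    [-0.15,0,0,0,0,0,55],
    [-0.15,0,0,0,0,0,55]
  ]
}}

```text
time: 10.25
tool_pos: [0.6044, 0.0703, 0.1376]
tcp_rot: [2.203, 0.077, -2.169]
wrist_force: [0.8, -0.1, 0.1]
width: 0.55
```

Run:
```python
from h import *
im,T=shot('wrist','w5'); print(T[:3,3])
```

```text
[0.67551595 0.07553829 0.31498145]
```

View pics/w5.png

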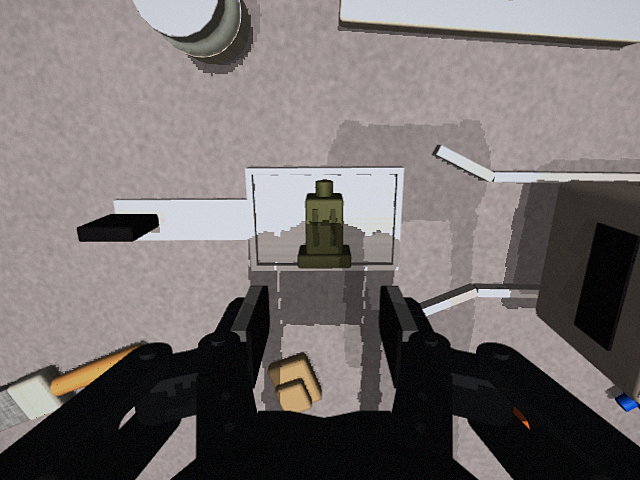

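The fitting lies crosswise in the tray at (324,224), and the tray has not moved visibly. I'll check how well it is centred and work out the handle goal.

Run:
```python
from h import *
im=cv2.imread('pics/w5.png');T=np.load('pics/w5.npy')
hsv=cv2.cvtColor(im,cv2.COLOR_BGR2HSV)
for v in range(176,272,4):
    c=np.where(cv2.inRange(hsv[v:v+1,280:370],(20,70,10),(45,255,255))[0])[0]+280; print(v,(int(c.min()),int(c.max())) if len(c) else '',im[v,324].tolist(),end='; ')
g=cv2.cvtColor(im,cv2.COLOR_BGR2GRAY).astype(int)
print()
for u in (262,390): d=np.diff(g[150:290,u]); print(u,[(int(150+i),int(d[i])) for i in np.where(abs(d)>35)[0]])
for v in (185,215): d=np.diff(g[v,230:420]); print(v,[(int(230+i),int(d[i])) for i in np.where(abs(d)>35)[0]])
c=cv2.resize(im[160:280,240:410],None,fx=4.7,fy=4.7,interpolation=cv2.INTER_CUBIC); cv2.imwrite('pics/c5.png',c)
ex=np.array([.07,-.9976])
goal([*(np.array([.5988,.07])-.165*ex),0.1376],np.radians(4.0))
```

```text
176  [223, 216, 213]; 180 (323, 328) [0, 0, 0]; 184 (316, 332) [71, 108, 108]; 188 (316, 332) [66, 98, 100]; 192 (316, 331) [65, 100, 103]; 196 (309, 340) [59, 91, 92]; 200 (306, 342) [50, 80, 86]; 204 (306, 342) [68, 101, 105]; 208 (306, 342) [70, 108, 107]; 212 (306, 342) [67, 101, 107]; 216 (306, 342) [66, 102, 100]; 220 (306, 342) [22, 31, 32]; 224 (306, 342) [21, 42, 44]; 228 (306, 342) [42, 61, 62]; 232 (306, 341) [33, 58, 58]; 236 (306, 342) [31, 57, 60]; 240 (307, 342) [31, 53, 57]; 244 (306, 342) [38, 59, 61]; 248 (302, 345) [38, 58, 57]; 252 (300, 347) [37, 62, 59]; 256 (298, 350) [32, 51, 50]; 260 (298, 350) [39, 62, 60]; 264 (298, 350) [36, 58, 58]; 268  [84, 90, 93]; 
262 [(165, -36), (166, -67), (167, 104), (168, 63), (232, -85), (261, -51), (262, -65), (264, 37), (265, 77), (270, -75), (285, -51)]
390 [(165, -54), (167, 142), (173, -95), (174, 116), (235, -54), (261, -62), (262, -53), (264, 91)]
185 [(245, 44), (251, -109), (252, -48), (253, 44), (254, 115), (314, -93), (315, -118), (316, 36), (332, 158), (394, -83), (395, -114), (396, 145), (397, 45), (402, -47)]
215 [(252, -49), (253, -112), (255, 143), (304, -96), (305, -89), (306, 43), (311, -38), (341, -55), (342, 167), (392, -51), (393, -122), (394, 121), (395, 54), (400, -52), (401, -47)]
shift [-0.0032 -0.1651  0.0036] turn [-1.5707 -0.0086 -0.0081]
```

View pics/c5.png

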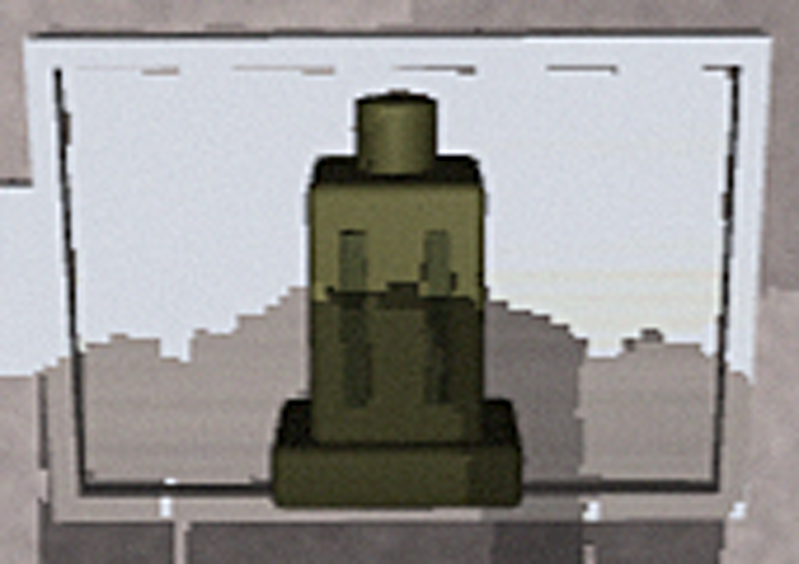

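Run:
```python
from h import *
T=np.load('pics/w5.npy'); W=lambda uv,z: onplane('wrist',uv,z,T)[:,:2]
f=W([[324.2,199.4],[324.2,254.3]],.035); print('fit',f, f.mean(0))
ex=np.array([.07,-.9976]);ey=np.array([.9976,.07])
fa=W([[262,167.5],[390,167.3]],.012)@ey; ne=W([[262,270.6]],.012)@ey; L=W([[245.4,185]],.012)@ex; r=W([[402.3,185],[400.8,215]],.012)@ex
c=ex*(L.mean()+r.mean())/2+ey*(fa.mean()+ne.mean())/2; print(fa,ne,L,r,'tray',c); print('fit rel',(f.mean(0)-c)@ex,(f.mean(0)-c)@ey)
print('handle top near-left etc',W([[78,228],[92,214],[158,214],[146,228]],.05))
```

```text
fit [[0.62182674 0.07194768]
 [0.57681415 0.06878927]] [0.59932045 0.07036847]
[0.64743126 0.6475801 ] [0.55677304] [-0.09369796] [0.03655167 0.03681247] tray [0.59869867 0.07058928]
fit rel 0.00026379833383918545 0.0006048251327844323
handle top near-left etc [[0.59003868 0.25414724]
 [0.60161075 0.24268039]
 [0.60505175 0.19428991]
 [0.59359064 0.20382   ]]
```

The fitting is within 1 mm of the tray's centre. Now to the handle.

{"api": "jog_arm", "payload": {
  "rows": [
    [-0.01,-0.02,0,-0.15,0,0,55],
    [-0.01,-0.04,0,-0.3,0,0,55],
    [-0.01,-0.06,0.001,-0.45,0,0,55],
    [-0.01,-0.08,0.001,-0.6,0,0,55],
    [-0.01,-0.1,0.002,-0.75,0,0,55],
    [-0.01,-0.12,0.002,-0.9,0,0,55],
    [-0.01,-0.14,0.003,-1.05,0,0,55],
    [-0.01,-0.15,0.003,-1.2,0,0,55],
    [-0.01,-0.16,0.003,-1.35,-0.008,-0.008,55],
    [-0.003,-0.165,0.004,-1.5,-0.008,-0.008,55],
    [-0.003,-0.165,0.004,-1.571,-0.009,-0.008,55],
    [-0.003,-0.165,0.004,-1.571,-0.009,-0.008,55],
    [-0.003,-0.165,0.004,-1.571,-0.009,-0.008,55]
  ]
}}

```text
time: 11.6
tool_pos: [0.5862, 0.2343, 0.1364]
tcp_rot: [1.157, 1.241, -1.16]
wrist_force: [0.2, 0.3, -0.3]
width: 0.552
```

Run:
```python
from h import *
print(monitor.read_state()['q'].round(2),toolT().round(3))
goal([.5872,.2352,-0.013],np.radians(4.0))
im,T=shot('wrist','w6')
hsv=cv2.cvtColor(im,cv2.COLOR_BGR2HSV)
print(project('wrist',[[.5872,.2352,.05],[.5872,.2352,.006],[.5987,.0706,.035]],T).round(0))
```

```text
[ 0.34  0.23  1.77 -0.    1.15  0.27] [[-0.002  0.998  0.068  0.586]
 [-0.001  0.068 -0.998  0.234]
 [-1.    -0.002  0.001  0.136]
 [ 0.     0.     0.     1.   ]]
shift [ 0.1494  0.0014 -0.001 ] turn [-0.0015  0.0008  0.0018]
[[327. 226.]
 [326. 212.]
 [327. 395.]]
```

Run:
```python
from h import *
im=cv2.imread('pics/w6.png');T=np.load('pics/w6.npy');g=cv2.cvtColor(im,cv2.COLOR_BGR2GRAY).astype(int)
for v in range(170,262,6):
    r=g[v,270:390]; i=np.where(r<60)[0]+270; print(v,(int(i.min()),int(i.max()),len(i)) if len(i) else '',end='; ')
print(project('wrist',[[.5872-.0059,.2352+.021,.05],[.5872+.0059,.2352+.021,.05],[.5872,.2142,.05],[.5872,.2562,.006]],T).round(0))
```

```text
170 ; 176 ; 182 ; 188 (321, 325, 5); 194 (306, 342, 28); 200 (318, 333, 16); 206 (319, 333, 15); 212 (319, 333, 15); 218 (319, 333, 15); 224 (319, 333, 15); 230 (304, 333, 16); 236 (319, 333, 15); 242 (319, 333, 15); 248 (319, 333, 15); 254 ; 260 (305, 305, 1); [[321. 197.]
 [337. 198.]
 [325. 252.]
 [328. 187.]]
```

{"api": "jog_arm", "payload": {
  "rows": [
    [0.04,0,-0.001,0,0,0.002,55],
    [0.08,0,-0.001,0,0,0.002,55],
    [0.11,0,-0.001,0,0,0.002,55],
    [0.13,0,-0.001,0,0,0.002,55],
    [0.14,0,-0.001,0,0,0.002,55],
    [0.146,0,-0.001,0,0,0.002,55],
    [0.149,0,-0.001,0,0,0.002,55],
    [0.149,0,-0.001,0,0,0.002,55]
  ]
}}

```text
time: 12.45
tool_pos: [0.587, 0.2353, -0.0114]
tcp_rot: [1.16, 1.239, -1.157]
wrist_force: [0.0, -0.6, 0.1]
width: 0.548
```

{"api": "jog_arm", "payload": {
  "rows": [
    [0,0,0,0,0,0,30],
    [0,0,0,0,0,0,15],
    [0,0,0,0,0,0,2],
    [0,0,0,0,0,0,2],
    [0,0,0,0,0,0,2],
    [0,0,0,0,0,0,2],
    [0,0,0,0,0,0,2],
    [0,0,0,0,0,0,2]
  ],
  "force": 60
}}

```text
time: 13.25
tool_pos: [0.5881, 0.2358, -0.01]
tcp_rot: [1.161, 1.238, -1.155]
wrist_force: [-1.0, -0.7, 6.2]
width: 0.126
```

Run:
```python
from h import *
s=monitor.read_state(); print(s['wrist_force'],s['torque'])
T=toolT()
# tray goal poses: stand axis az -87, through (.596,-.1); origin y -.099
az=np.radians(-87.);exs=np.array([np.cos(az),np.sin(az)]);o=np.array([.596,-.099])
h=T[:2,3]
print('handle in stand: x',(h-o)@exs,'y',(h-o)@[-exs[1],exs[0]])
for sx in (-.30,-.24,-.20,-.14):
    print(sx,end=' ');goal([*(o+sx*exs),T[2,3]],az+np.pi/2)
```

```text
[-1.00468734 -0.74677061  6.17402117] [-0.06263518  0.23992621  0.10504882]
handle in stand: x -0.3347119065821346 y 0.009633847865220528
-0.3 shift [-0.0001 -0.0102  0.0346] turn [ 0.016  -0.0003 -0.0043]
-0.24 shift [-0.0001 -0.0112  0.0945] turn [ 0.016  -0.0003 -0.0043]
-0.2 shift [-1.000e-04 -1.180e-02  1.345e-01] turn [ 0.016  -0.0003 -0.0043]
-0.14 shift [-1.000e-04 -1.280e-02  1.945e-01] turn [ 0.016  -0.0003 -0.0043]
```

{"api": "jog_arm", "payload": {
  "rows": [
    [0,-0.001,0.002,0.002,0,0,2],
    [0,-0.002,0.004,0.004,0,0,2],
    [0,-0.003,0.007,0.006,0,0,2],
    [0,-0.004,0.01,0.008,0,0,2],
    [0,-0.005,0.013,0.01,0,0,2],
    [0,-0.006,0.016,0.012,0,0,2],
    [0,-0.007,0.019,0.014,0,0,2],
    [0,-0.008,0.022,0.016,0,0,2],
    [0,-0.009,0.025,0.016,0,0,2],
    [0,-0.0097,0.028,0.016,0,0,2],
    [0,-0.01,0.03,0.016,0,0,2],
    [0,-0.01,0.03,0.016,0,0,2]
  ]
}}

```text
time: 14.45
tool_pos: [0.5798, 0.2049, -0.01]
tcp_rot: [1.173, 1.231, -1.168]
wrist_force: [0.5, 3.0, 1.6]
width: 0.129
```

Run:
```python
from h import *
im,T=shot('wrist','w7'); t=imaging.read_camera('top'); cv2.imwrite('pics/top7.png',t)
s=monitor.read_state(); print(s['wrist_force'])
# top: tray edges
g=cv2.cvtColor(t,cv2.COLOR_BGR2GRAY).astype(int)
for u in (275,285,300,310): d=np.diff(g[165:235,u]); print(u,[(165+int(i),int(d[i])) for i in np.where(abs(d)>20)[0]])
gw=cv2.cvtColor(im,cv2.COLOR_BGR2GRAY).astype(int)
az=np.radians(-87.);e=np.array([np.cos(az),np.sin(az)]);n=np.array([-e[1],e[0]]);h=s['tool_pos'][:2]
print('h stand',(h-[.596,-.099])@e,(h-[.596,-.099])@n)
P=[[*(h+.165*e+a*e+b*n),.012] for a,b in((-65,45),(-65,-45),(65,45),(65,-45)) for a,b in((a/1e3,b/1e3),)]
print('top pred',project('top',P).round(1).tolist()); print('wrist pred',project('wrist',P,T).round(0).tolist())
```

```text
[0.29650294 3.59581823 1.58870108]
275 [(185, 38), (186, 27), (187, -37), (189, 43), (224, -39), (225, -72), (226, 27), (227, 32)]
285 [(185, 26), (187, -40), (189, 41), (224, -45), (225, -92), (226, 41), (227, 22)]
300 [(185, 21), (186, -37), (187, -64), (192, 21), (211, -31), (213, 35), (216, -21), (217, -57), (218, -39), (219, 84), (220, 40), (221, 29), (222, 26), (223, -37), (224, -69), (225, 26), (226, 32)]
310 [(184, 23), (186, -43), (188, 49), (223, -43), (224, -41), (225, 34)]
h stand -0.30429126397421774 -0.00022601505266677942
top pred [[269.8, 186.6], [270.8, 225.8], [327.2, 184.6], [328.8, 223.7]]
wrist pred [[409.0, 460.0], [242.0, 460.0], [396.0, 621.0], [255.0, 621.0]]
```

```bash
cat >> h.py <<'E'
AZ=np.radians(-87.);E_=np.array([np.cos(AZ),np.sin(AZ)]);N_=np.array([-E_[1],E_[0]]);O_=np.array([.596,-.099])
def sgoal(sx):
    s=monitor.read_state();h=s['tool_pos'][:2]; f=s['wrist_force'][:2]
    print('t',s['time'],'handle x,y',((h-O_)@E_).round(4),((h-O_)@N_).round(4),'F along,lat,z',(f@E_).round(1),(f@N_).round(1),s['wrist_force'][2].round(1),'mz',s['torque'].round(2))
    goal([*(O_+sx*E_),s['tool_pos'][2]],AZ+np.pi/2)
E
python3 -c "
from h import *
sgoal(-.214)"
```

```text
t 14.55 handle x,y -0.3043 -0.0002 F along,lat,z -3.6 0.5 1.6 mz [0.45 0.04 0.06]
shift [-0.      0.0003  0.0903] turn [-0.0004 -0.0001 -0.0036]
```

{"api": "jog_arm", "payload": {
  "rows": [
    [0,0,0.003,0,0,0,2],
    [0,0,0.008,0,0,0,2],
    [0,0,0.013,0,0,0,2],
    [0,0,0.018,0,0,0,2],
    [0,0,0.023,0,0,0,2],
    [0,0,0.028,0,0,0,2],
    [0,0,0.033,0,0,0,2],
    [0,0,0.038,0,0,0,2],
    [0,0,0.043,0,0,0,2],
    [0,0,0.048,0,0,0,2],
    [0,0,0.053,0,0,0,2],
    [0,0,0.058,0,0,0,2],
    [0,0,0.063,0,0,0,2],
    [0,0,0.068,0,0,0,2],
    [0,0,0.073,0,0,0,2],
    [0,0,0.078,0,0,0,2],
    [0,0,0.083,0,0,0,2],
    [0,0,0.086,0,0,0,2],
    [0,0,0.086,0,0,0,2]
  ]
}}

```text
time: 16.45
tool_pos: [0.5838, 0.1189, -0.01]
tcp_rot: [1.173, 1.231, -1.169]
wrist_force: [-1.4, 4.0, 2.3]
width: 0.129
```

Run:
```python
from h import *
sgoal(-.134)
s=imaging.read_camera('scene'); cv2.imwrite('pics/s8.png',s[60:420,60:520])
t=imaging.read_camera('top'); cv2.imwrite('pics/top8.png',t)
```

```text
t 16.45 handle x,y -0.2183 -0.0008 F along,lat,z -4.1 -1.2 2.3 mz [0.68 0.11 0.01]
shift [-0.      0.0009  0.0843] turn [-0.0012 -0.0005 -0.0027]
```

{"api": "jog_arm", "payload": {
  "rows": [
    [0,0,0.003,0,0,0,2],
    [0,0,0.008,0,0,0,2],
    [0,0.0003,0.013,0,0,0,2],
    [0,0.0003,0.018,0,0,0,2],
    [0,0.0006,0.023,0,0,0,2],
    [0,0.0006,0.028,0,0,0,2],
    [0,0.0006,0.033,0,0,0,2],
    [0,0.0006,0.038,0,0,0,2],
    [0,0.0006,0.043,0,0,0,2],
    [0,0.0006,0.048,0,0,0,2],
    [0,0.0006,0.053,0,0,0,2],
    [0,0.0006,0.058,0,0,0,2],
    [0,0.0006,0.063,0,0,0,2],
    [0,0.0006,0.068,0,0,0,2],
    [0,0.0006,0.073,0,0,0,2],
    [0,0.0006,0.076,0,0,0,2],
    [0,0.0006,0.078,0,0,0,2]
  ]
}}

```text
time: 18.25
tool_pos: [0.588, 0.0417, -0.01]
tcp_rot: [1.173, 1.233, -1.17]
wrist_force: [0.3, 6.3, 3.0]
width: 0.129
```

```bash
python3 -c "
from h import *
sgoal(-.1)"
```

```text
t 18.25 handle x,y -0.1409 -0.0006 F along,lat,z -6.2 0.6 3.0 mz [1.02 0.14 0.03]
shift [-0.0001  0.0007  0.0409] turn [-0.0013 -0.0013 -0.0019]
```

{"api": "jog_arm", "payload": {
  "rows": [
    [0,0,0.002,0,0,0,2],
    [0,0,0.004,0,0,0,2],
    [0,0,0.006,0,0,0,2],
    [0,0,0.008,0,0,0,2],
    [0,0,0.01,0,0,0,2]
  ]
}}

```text
time: 18.75
tool_pos: [0.5881, 0.0325, -0.01]
tcp_rot: [1.174, 1.234, -1.17]
wrist_force: [0.9, 7.7, 2.2]
width: 0.132
```

{"api": "jog_arm", "payload": {
  "rows": [
    [0,0,0.001,0,0,0,2],
    [0,0,0.002,0,0,0,2],
    [0,0,0.0025,0,0,0,2]
  ]
}}

```text
time: 19.05
tool_pos: [0.588, 0.0307, -0.01]
tcp_rot: [1.174, 1.235, -1.169]
wrist_force: [0.8, 6.4, 2.8]
width: 0.128
```

{"api": "jog_arm", "payload": {
  "rows": [
    [0,0,0.001,0,0,0,2],
    [0,0,0.002,0,0,0,2],
    [0,0,0.0025,0,0,0,2]
  ]
}}

```text
time: 19.35
tool_pos: [0.5879, 0.0289, -0.01]
tcp_rot: [1.175, 1.235, -1.169]
wrist_force: [-0.2, 6.7, 3.3]
width: 0.126
```

{"api": "jog_arm", "payload": {
  "rows": [
    [0,0,0.001,0,0,0,2],
    [0,0,0.002,0,0,0,2],
    [0,0,0.0025,0,0,0,2]
  ]
}}

```text
time: 19.65
tool_pos: [0.5879, 0.0271, -0.01]
tcp_rot: [1.175, 1.236, -1.169]
wrist_force: [-0.0, 6.2, 2.2]
width: 0.131
```

{"api": "jog_arm", "payload": {
  "rows": [
    [0,0,0.001,0,0,0,2],
    [0,0,0.002,0,0,0,2],
    [0,0,0.0025,0,0,0,2]
  ]
}}

```text
time: 19.95
tool_pos: [0.5878, 0.0252, -0.01]
tcp_rot: [1.175, 1.237, -1.169]
wrist_force: [0.4, 7.1, 3.2]
width: 0.128
```

{"api": "jog_arm", "payload": {
  "rows": [
    [0,0.0002,0.001,0,0,0,2],
    [0,0.0002,0.002,0,0,0,2],
    [0,0.0002,0.0025,0,0,0,2]
  ]
}}

```text
time: 20.25
tool_pos: [0.5878, 0.0234, -0.01]
tcp_rot: [1.175, 1.238, -1.169]
wrist_force: [-0.2, 6.7, 2.7]
width: 0.129
```

{"api": "jog_arm", "payload": {
  "rows": [
    [0,0.0002,0.001,0,0,0,2],
    [0,0.0002,0.002,0,0,0,2],
    [0,0.0002,0.0025,0,0,0,2]
  ]
}}

```text
time: 20.55
tool_pos: [0.5878, 0.0216, -0.01]
tcp_rot: [1.175, 1.239, -1.168]
wrist_force: [0.1, 6.3, 2.5]
width: 0.129
```

{"api": "jog_arm", "payload": {
  "rows": [
    [0,0.0002,0.001,0,0,0,2],
    [0,0.0002,0.002,0,0,0,2],
    [0,0.0002,0.0025,0,0,0,2]
  ]
}}

```text
time: 20.85
tool_pos: [0.5879, 0.0197, -0.01]
tcp_rot: [1.176, 1.24, -1.168]
wrist_force: [-0.2, 7.0, 1.6]
width: 0.13
```

{"api": "jog_arm", "payload": {
  "rows": [
    [0,0.0002,0.001,0,0,0,2],
    [0,0.0002,0.002,0,0,0,2],
    [0,0.0002,0.0025,0,0,0,2]
  ]
}}

```text
time: 21.15
tool_pos: [0.5879, 0.0178, -0.01]
tcp_rot: [1.175, 1.24, -1.168]
wrist_force: [-0.6, 6.9, 2.1]
width: 0.128
```

{"api": "jog_arm", "payload": {
  "rows": [
    [0,0.0002,0.001,0,0,0,2],
    [0,0.0002,0.002,0,0,0,2],
    [0,0.0002,0.0025,0,0,0,2]
  ]
}}

```text
time: 21.45
tool_pos: [0.5879, 0.0159, -0.01]
tcp_rot: [1.175, 1.241, -1.168]
wrist_force: [-0.6, 5.9, 3.0]
width: 0.132
```

{"api": "jog_arm", "payload": {
  "rows": [
    [0,0.0002,0.001,0,0,0,2],
    [0,0.0002,0.002,0,0,0,2],
    [0,0.0002,0.0025,0,0,0,2]
  ]
}}

```text
time: 21.75
tool_pos: [0.5879, 0.014, -0.01]
tcp_rot: [1.175, 1.242, -1.168]
wrist_force: [-0.5, 6.4, 2.7]
width: 0.127
```

```bash
python3 -c "
from h import *
sgoal(-.1)"
```

```text
t 21.75 handle x,y -0.1132 -0.0021 F along,lat,z -6.4 -0.2 2.7 mz [ 0.54 -0.18  0.14]
shift [-0.0001  0.0021  0.0132] turn [ 0.0007 -0.0087  0.0024]
```

{"api": "jog_arm", "payload": {
  "rows": [
    [0,0.0003,0.001,0,-0.002,0,2],
    [0,0.0006,0.002,0,-0.002,0,2],
    [0,0.0006,0.0025,0,-0.002,0,2]
  ]
}}

```text
time: 22.05
tool_pos: [0.5882, 0.0123, -0.01]
tcp_rot: [1.174, 1.242, -1.169]
wrist_force: [-0.7, 8.1, 3.4]
width: 0.129
```

{"api": "jog_arm", "payload": {
  "rows": [
    [0,0.0003,0.001,0,-0.002,0,2],
    [0,0.0006,0.002,0,-0.002,0,2],
    [0,0.0006,0.0025,0,-0.002,0,2]
  ]
}}

```text
time: 22.35
tool_pos: [0.5883, 0.0106, -0.01]
tcp_rot: [1.172, 1.242, -1.17]
wrist_force: [-1.3, 7.7, 2.8]
width: 0.131
```

{"api": "jog_arm", "payload": {
  "rows": [
    [0,0.0003,0.001,0,-0.002,0,2],
    [0,0.0006,0.002,0,-0.002,0,2],
    [0,0.0006,0.0025,0,-0.002,0,2]
  ]
}}

```text
time: 22.65
tool_pos: [0.5885, 0.0091, -0.01]
tcp_rot: [1.171, 1.242, -1.171]
wrist_force: [-1.7, 7.6, 3.4]
width: 0.128
```

{"api": "jog_arm", "payload": {
  "rows": [
    [0,0.0003,0.001,0,-0.002,0,2],
    [0,0.0006,0.002,0,-0.002,0,2],
    [0,0.0006,0.0025,0,-0.002,0,2]
  ]
}}

```text
time: 22.95
tool_pos: [0.5887, 0.0075, -0.01]
tcp_rot: [1.17, 1.242, -1.172]
wrist_force: [-1.2, 6.5, 3.5]
width: 0.13
```

{"api": "jog_arm", "payload": {
  "rows": [
    [0,0.0003,0.001,0,-0.002,0,2],
    [0,0.0006,0.002,0,-0.002,0,2],
    [0,0.0006,0.0025,0,-0.002,0,2]
  ]
}}

```text
time: 23.25
tool_pos: [0.5888, 0.006, -0.01]
tcp_rot: [1.168, 1.242, -1.173]
wrist_force: [-1.4, 8.3, 2.4]
width: 0.132
```

```bash
python3 -c "
from h import *
sgoal(-.1)"
```

```text
t 23.25 handle x,y -0.1052 -0.0017 F along,lat,z -8.3 -0.9 2.4 mz [ 0.94 -0.25  0.19]
shift [-0.      0.0016  0.0052] turn [ 0.0019 -0.0034  0.0067]
```

{"api": "jog_arm", "payload": {
  "rows": [
    [0,0.0002,0.001,0,-0.0005,0.001,2],
    [0,0.0003,0.002,0,-0.0005,0.001,2],
    [0,0.0003,0.0025,0,-0.0005,0.001,2]
  ]
}}

```text
time: 23.55
tool_pos: [0.5889, 0.0043, -0.01]
tcp_rot: [1.168, 1.242, -1.172]
wrist_force: [-1.6, 6.1, 3.2]
width: 0.128
```

{"api": "jog_arm", "payload": {
  "rows": [
    [0,0.0002,0.001,0,-0.0005,0.001,2],
    [0,0.0003,0.002,0,-0.0005,0.001,2],
    [0,0.0003,0.0025,0,-0.0005,0.001,2]
  ]
}}

```text
time: 23.85
tool_pos: [0.5889, 0.0026, -0.01]
tcp_rot: [1.169, 1.242, -1.171]
wrist_force: [-0.6, 7.5, 3.1]
width: 0.13
```

{"api": "jog_arm", "payload": {
  "rows": [
    [0,0.0002,0.001,0,-0.0005,0.001,2],
    [0,0.0003,0.002,0,-0.0005,0.001,2],
    [0,0.0003,0.0025,0,-0.0005,0.001,2]
  ]
}}

```text
time: 24.15
tool_pos: [0.589, 0.0009, -0.01]
tcp_rot: [1.169, 1.242, -1.17]
wrist_force: [-1.0, 7.6, 2.9]
width: 0.127
```

{"api": "jog_arm", "payload": {
  "rows": [
    [0,0.0002,0.001,0,-0.0005,0.001,2],
    [0,0.0003,0.002,0,-0.0005,0.001,2],
    [0,0.0003,0.0025,0,-0.0005,0.001,2]
  ]
}}

```text
time: 24.45
tool_pos: [0.5891, -0.0006, -0.01]
tcp_rot: [1.169, 1.242, -1.169]
wrist_force: [-0.3, 8.3, 2.1]
width: 0.132
```

{"api": "jog_arm", "payload": {
  "rows": [
    [0,0.0002,0.001,0,-0.0005,0.001,2],
    [0,0.0003,0.002,0,-0.0005,0.001,2],
    [0,0.0003,0.0025,0,-0.0005,0.001,2]
  ]
}}

```text
time: 24.75
tool_pos: [0.5892, -0.0019, -0.01]
tcp_rot: [1.17, 1.242, -1.168]
wrist_force: [-1.1, 7.6, 1.9]
width: 0.129
```

```bash
python3 -c "
from h import *
sgoal(-.1)"
```

```text
t 24.75 handle x,y -0.0973 -0.0017 F along,lat,z -7.7 -0.7 1.9 mz [ 0.94 -0.28  0.09]
shift [ 0.      0.0017 -0.0027] turn [ 0.004  -0.0058  0.0039]
```

{"api": "jog_arm", "payload": {
  "rows": [
    [0,0.0002,0.001,0.0005,-0.001,0.0005,2],
    [0,0.0003,0.002,0.0005,-0.001,0.0005,2],
    [0,0.0003,0.0025,0.0005,-0.001,0.0005,2]
  ]
}}

```text
time: 25.05
tool_pos: [0.5893, -0.0033, -0.01]
tcp_rot: [1.17, 1.243, -1.168]
wrist_force: [-1.0, 8.5, 2.3]
width: 0.129
```

{"api": "jog_arm", "payload": {
  "rows": [
    [0,0.0002,0.001,0.0005,-0.001,0.0005,2],
    [0,0.0003,0.002,0.0005,-0.001,0.0005,2],
    [0,0.0003,0.0025,0.0005,-0.001,0.0005,2]
  ]
}}

```text
time: 25.35
tool_pos: [0.5895, -0.0047, -0.01]
tcp_rot: [1.17, 1.243, -1.168]
wrist_force: [-0.3, 8.2, 3.5]
width: 0.125
```

{"api": "jog_arm", "payload": {
  "rows": [
    [0,0.0002,0.001,0.0005,-0.001,0.0005,2],
    [0,0.0003,0.002,0.0005,-0.001,0.0005,2],
    [0,0.0003,0.0025,0.0005,-0.001,0.0005,2]
  ]
}}

```text
time: 25.65
tool_pos: [0.5896, -0.006, -0.01]
tcp_rot: [1.171, 1.243, -1.168]
wrist_force: [-0.9, 9.1, 3.4]
width: 0.125
```

{"api": "jog_arm", "payload": {
  "rows": [
    [0,0.0002,0.001,0.0005,-0.001,0.0005,2],
    [0,0.0003,0.002,0.0005,-0.001,0.0005,2],
    [0,0.0003,0.0025,0.0005,-0.001,0.0005,2]
  ]
}}

```text
time: 25.95
tool_pos: [0.5897, -0.0073, -0.01]
tcp_rot: [1.171, 1.243, -1.167]
wrist_force: [-1.1, 8.9, 3.6]
width: 0.125
```

```bash
python3 -c "
from h import *
sgoal(-.1)"
```

```text
t 25.95 handle x,y -0.0919 -0.0015 F along,lat,z -9.0 -0.6 3.6 mz [ 0.94 -0.27  0.14]
shift [ 0.      0.0015 -0.008 ] turn [ 0.0035 -0.0068  0.0035]
```

{"api": "jog_arm", "payload": {
  "rows": [
    [0,0.0002,0.001,0.0005,-0.001,0.0005,2],
    [0,0.0003,0.002,0.0005,-0.001,0.0005,2],
    [0,0.0003,0.0025,0.0005,-0.001,0.0005,2]
  ]
}}

```text
time: 26.25
tool_pos: [0.5897, -0.0078, -0.01]
tcp_rot: [1.173, 1.244, -1.167]
wrist_force: [-0.9, 12.5, 2.8]
width: 0.128
```

{"api": "jog_arm", "payload": {
  "rows": [
    [0,0.0002,0.001,0.0005,-0.001,0.0005,2],
    [0,0.0003,0.002,0.0005,-0.001,0.0005,2],
    [0,0.0003,0.0025,0.0005,-0.001,0.0005,2]
  ]
}}

```text
time: 26.55
tool_pos: [0.5898, -0.0077, -0.01]
tcp_rot: [1.175, 1.245, -1.167]
wrist_force: [-0.1, 15.9, 4.2]
width: 0.127
```

{"api": "jog_arm", "payload": {
  "rows": [
    [0,0.0002,0.001,0.0005,-0.001,0.0005,2],
    [0,0.0003,0.002,0.0005,-0.001,0.0005,2],
    [0,0.0003,0.0025,0.0005,-0.001,0.0005,2]
  ]
}}

```text
time: 26.85
tool_pos: [0.5898, -0.0077, -0.01]
tcp_rot: [1.177, 1.246, -1.166]
wrist_force: [-0.5, 15.0, 2.7]
width: 0.13
```

{"api": "jog_arm", "payload": {
  "rows": [
    [0,0.0002,0.001,0.0005,-0.001,0.0005,2],
    [0,0.0003,0.002,0.0005,-0.001,0.0005,2],
    [0,0.0003,0.0025,0.0005,-0.001,0.0005,2]
  ]
}}

```text
time: 27.15
tool_pos: [0.5898, -0.0075, -0.01]
tcp_rot: [1.179, 1.248, -1.165]
wrist_force: [-0.3, 15.8, 3.0]
width: 0.133
```

```bash
python3 -c "
from h import *
sgoal(-.1)"
```

```text
t 27.15 handle x,y -0.0917 -0.0014 F along,lat,z -15.8 0.6 3.0 mz [ 1.68 -0.19  0.23]
shift [ 0.0001  0.0014 -0.0083] turn [ 0.0012 -0.0152  0.0034]
```

The stop is found: y holds at -0.0078 while the force rises. Sliding takes about 7 N plus spring, so I'll seat it at about 22 N total.

{"api": "jog_arm", "payload": {
  "rows": [
    [0,0,0.0015,0,0,0,2],
    [0,0,0.0025,0,0,0,2],
    [0,0,0.003,0,0,0,2],
    [0,0,0.0032,0,0,0,2],
    [0,0,0.0032,0,0,0,2]
  ]
}}

```text
time: 27.65
tool_pos: [0.5898, -0.0074, -0.01]
tcp_rot: [1.181, 1.251, -1.163]
wrist_force: [-0.2, 15.6, 1.9]
width: 0.133
```

{"api": "jog_arm", "payload": {
  "rows": [
    [0,0,0.0015,0,-0.004,0,2],
    [0,0,0.0025,0,-0.005,0,2],
    [0,0,0.003,0,-0.005,0,2],
    [0,0,0.0033,0,-0.005,0,2],
    [0,0,0.0033,0,-0.005,0,2]
  ]
}}

```text
time: 28.15
tool_pos: [0.5898, -0.0075, -0.01]
tcp_rot: [1.181, 1.25, -1.164]
wrist_force: [-0.0, 15.5, 3.1]
width: 0.127
```

```bash
python3 -c "
from h import *
sgoal(-.1)"
```

```text
t 28.15 handle x,y -0.0917 -0.0014 F along,lat,z -15.5 0.8 3.1 mz [ 1.83 -0.32  0.24]
shift [ 0.0001  0.0014 -0.0083] turn [ 0.0015 -0.018   0.0036]
```

{"api": "jog_arm", "payload": {
  "rows": [
    [0,0,0.0015,0,-0.004,0,2],
    [0,0,0.0025,0,-0.006,0,2],
    [0,0,0.0033,0,-0.006,0,2],
    [0,0,0.0036,0,-0.006,0,2],
    [0,0,0.0039,0,-0.006,0,2],
    [0,0,0.0041,0,-0.006,0,2],
    [0,0,0.0041,0,-0.006,0,2]
  ]
}}

```text
time: 28.85
tool_pos: [0.5898, -0.0076, -0.01]
tcp_rot: [1.18, 1.25, -1.164]
wrist_force: [1.2, 16.5, 2.8]
width: 0.127
```

```bash
python3 -c "
from h import *
s=monitor.read_state();print(s['q'].round(4),s['joint_torque'].round(1),s['joint_vel'].round(3))
sgoal(-.1)"
```

```text
[-0.0656  0.3187  1.9559  0.0213  0.8727 -0.1332] [-10.9 -45.2 -28.3  -3.9  -0.    0.2] [ 0.001  0.001  0.001 -0.    -0.     0.002]
t 28.85 handle x,y -0.0916 -0.0014 F along,lat,z -16.4 2.0 2.8 mz [ 2.22 -0.35  0.21]
shift [ 0.0001  0.0014 -0.0084] turn [ 0.0014 -0.0169  0.0037]
```

{"api": "jog_arm", "payload": {
  "rows": [
    [0,0,0.002,0,-0.004,0,2],
    [0,0,0.003,0,-0.006,0,2],
    [0,0,0.004,0,-0.006,0,2],
    [0,0,0.0043,0,-0.006,0,2],
    [0,0,0.0046,0,-0.006,0,2],
    [0,0,0.0049,0,-0.006,0,2],
    [0,0,0.005,0,-0.006,0,2]
  ]
}}

```text
time: 29.55
tool_pos: [0.5898, -0.0077, -0.01]
tcp_rot: [1.18, 1.25, -1.165]
wrist_force: [0.0, 22.1, 3.5]
width: 0.126
```

```bash
python3 -c "
from h import *
s=monitor.read_state();print(s['q'].round(4),s['joint_torque'].round(1))
sgoal(-.1)"
```

```text
[-0.0659  0.3187  1.9558  0.0216  0.8729 -0.1333] [-13.  -44.9 -28.4  -4.8  -0.1   0.3]
t 29.55 handle x,y -0.0915 -0.0014 F along,lat,z -22.1 1.2 3.5 mz [ 2.75 -0.33  0.29]
shift [ 0.0001  0.0014 -0.0085] turn [ 0.0011 -0.0171  0.0038]
```

It reads 22 N. I'll repeat that push with a hold of about 0.6 s.

{"api": "jog_arm", "payload": {
  "rows": [
    [0,0,0.002,0,-0.004,0,2],
    [0,0,0.003,0,-0.006,0,2],
    [0,0,0.004,0,-0.006,0,2],
    [0,0,0.0043,0,-0.006,0,2],
    [0,0,0.0046,0,-0.006,0,2],
    [0,0,0.0049,0,-0.006,0,2],
    [0,0,0.0049,0,-0.006,0,2],
    [0,0,0.0049,0,-0.006,0,2],
    [0,0,0.0049,0,-0.006,0,2],
    [0,0,0.0049,0,-0.006,0,2],
    [0,0,0.0049,0,-0.006,0,2],
    [0,0,0.0049,0,-0.006,0,2]
  ]
}}

```text
time: 30.75
tool_pos: [0.5898, -0.0077, -0.01]
tcp_rot: [1.18, 1.25, -1.165]
wrist_force: [0.8, 20.6, 2.9]
width: 0.127
```

{"api": "jog_arm", "payload": {
  "rows": [
    [0,0,0.002,0,0,0,2],
    [0,0,0.001,0,0,0,2],
    [0,0,0.001,0,0,0,2],
    [0,0,0.001,0,0,0,2]
  ]
}}

```text
time: 31.15
tool_pos: [0.5899, -0.0074, -0.01]
tcp_rot: [1.181, 1.251, -1.164]
wrist_force: [0.7, 8.2, 1.4]
width: 0.126
```

{"api": "jog_arm", "payload": {
  "rows": [
    [0,0,0,0,0,0,10],
    [0,0,0,0,0,0,16],
    [0,0,0,0,0,0,24],
    [0,0,0,0,0,0,35],
    [0,0,0,0,0,0,45],
    [0,0,0,0,0,0,45],
    [0,0,0,0,0,0,45]
  ]
}}

```text
time: 31.85
tool_pos: [0.5898, -0.0075, -0.0101]
tcp_rot: [1.181, 1.251, -1.164]
wrist_force: [-0.1, 0.3, 1.1]
width: 0.45
```

```bash
python3 -c "
from h import *
sgoal(-.1)
g=imaging.read_camera('wrist');cv2.imwrite('pics/w9.png',g)"
```

```text
t 31.85 handle x,y -0.0917 -0.0014 F along,lat,z -0.3 -0.1 1.1 mz [ 0.01 -0.01 -0.03]
shift [ 0.0001  0.0014 -0.0083] turn [ 0.0015 -0.0183  0.0038]
```

Released, and the forces are near zero. I'll rise straight up, then back away.

{"api": "jog_arm", "payload": {
  "rows": [
    [-0.005,0,0,0,0,0,45],
    [-0.015,0,0,0,0,0,45],
    [-0.03,0,0,0,0,0,45],
    [-0.06,0,0,0,0,0,45],
    [-0.1,0,-0.01,0,0,0,45],
    [-0.12,0,-0.05,0,0,0,45],
    [-0.13,0,-0.09,0,0,0,45],
    [-0.13,0,-0.13,0,0,0,45],
    [-0.13,0,-0.16,0,0,0,45],
    [-0.13,0,-0.16,0,0,0,45],
    [-0.13,0,-0.16,0,0,0,45]
  ]
}}

```text
time: 33.0
tool_pos: [0.5822, 0.1505, 0.1243]
tcp_rot: [1.18, 1.25, -1.161]
wrist_force: [-0.2, 0.2, 0.1]
width: 0.455
```

Run:
```python
from h import *
a=cv2.imread('pics/scene0.png');im,T=shot('wrist','w10');s=imaging.read_camera('scene');t=imaging.read_camera('top');cv2.imwrite('pics/top10.png',t);cv2.imwrite('pics/scene10.png',s)
cv2.imwrite('pics/fin.png',np.hstack([cv2.resize(s[130:400,180:430],(500,540)),cv2.resize(t[100:340,200:500],(300,240))[:,:] if 0 else cv2.copyMakeBorder(t[110:300,190:490],0,350,0,0,0)]))
print(monitor.read_state()['wrist_force'])
# handle expected pixel
print('handle pred top', project('top',[.5898,-.0077,.05]), 'wrist',project('wrist',[.5898,-.0077,.05],T))
```

```text
[ 0.22566487 -0.36342902  0.12397304]
handle pred top [[320.67821824 201.27010892]] wrist [[323.66373554 416.21041977]]
```

View pics/fin.png

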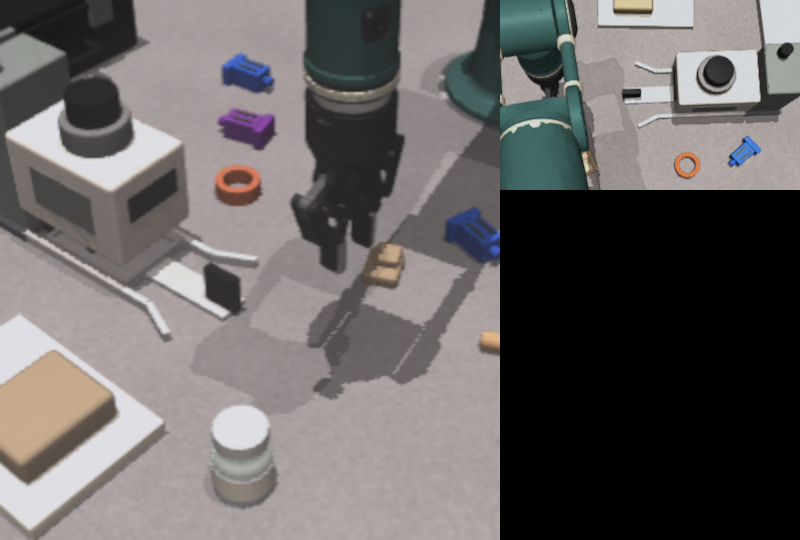

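```bash
python3 -c "
from workcell import finish_job
print(finish_job())"
```

```text
the job is handed in; nothing more can be done
None
```

The job is handed in, at about 33 s on the robot's clock. The fitting is in the tray, and the tray is under the head at the plunger's stop, let go, with the arm backed away and touching nothing.

- **Fitting:** I laid it flat and crosswise in the tray. The wrist camera put it within 1 mm of the tray's centre.
- **Slide and stop:** I lined the tray up with the guides and pushed it in by the handle; sliding took about 6–7 N. The handle stopped moving at world y ≈ -7.7 mm as the force rose, which I took as the plunger's stop.
- **Seating push:** The end-of-call readings were 22.1 N, then 20.6 N after about 0.6 s of holding. That is about 14–15 N beyond sliding. I saw the force only at the end of each call, so peaks in between are unknown.
- **Last checks:** After release the wrist force was near zero. In the last picture the handle is within about 2 pixels (roughly 4 mm) of where I let go, and the stone, ring, jar and the copies in view look untouched. The plunger and the fitting are hidden under the head, so I judged "fully in" by force and position alone.

**What disagreed or went wrong:**
- The fingertips sit about 30–40 mm short of the stated TCP. My first grasp closed in the air just above the block, so I found the right depth by feel.
- Near the end of the slide the tool tipped about 1° and drifted 1–2 mm sideways, within the guides' play; the side force stayed under about 2 N.
- My first seating pushes reached only about 16 N, so I pushed again.

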